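Torque the cap of a pressure cell with a click wrench

ROBOT

A 6-joint arm with a two-finger parallel gripper is mounted at the origin on the work surface. World frame = base frame: x ahead of the robot, y to its left, z up, the work surface at z = 0. Lengths are in m, angles in rad, forces in N, time in s.
With the tool pointing down it reaches from about 0.35 to 0.95 m from the base axis. Payload 17.4 kg.
Tool frame: the origin (TCP) lies at the very end of the fingers, on their centre line; the grasp point (between the pads) lies 19 mm behind it (tcp_to_grasp is the z of the grasp point in the tool frame, in m); z points along the fingers, y is the direction in which the jaws open and shut (so a half turn about z gives the same grasp; the last joint's range is limited). The gripper opens to 93 mm and grips with 3 to 60 N. Pads are 15 mm wide; open, the fingers measure 128 mm over their backs; the gripper's body (75 mm by 188 mm) begins 65 mm behind the grasp point.
Start: joints at [-1.202, 0.116, 1.442, -0, 1.584, -0.038], TCP at [0.267, -0.62, 0.219] pointing down, gripper open.
Joint ranges: [-2.83, 2.83], [-0.83, 2.19], [0.07, 2.5], [-1.14, 4.28], [0.01, 3], [-2.97, 2.97]. Speed limits (rad/s): [1.89, 1.89, 2.22, 3.14, 3.14, 3.14].

INTERFACE

Orientations are given as a 3x3 rotation matrix whose columns are the frame's x, y, z axes.
In Python, from workcell import sense, capture, get_calibration, job_done, tcp_to_grasp gives the robot as it stands.
- The arm moves only by the tool arm_command, never from a script. Its argument "deltas" is a list of rows, each a list of 3 entries, a list of its own where there are three numbers: the opening, from 0 (shut) to 1 (fully open), then the shift along the tool's x, y, z in mm, then the turn, a rotation vector about the tool's x, y, z in degrees. A call has 1 to 20 rows; each row shifts and turns the commanded pose from where the row before left it, along the tool's axes as they then stand; what a row does not reach is not made up. A row lasts 1/10 s, in which the tool goes at most 50 mm and 8.59 degrees, less where a joint would pass 70% of its speed; a pose out of reach is approached as far as the arm can. A call with a gripper value outside its range is refused whole. The fingers move at their own pace and stop on an object; "newtons" is the grip in N (left out, the last holds). Time passes only in rows, so rows that do not move let the fingers close. It gives the time, the measured TCP pose, the force and the opening at its end, in the units of the state.
- sense(): the state, without advancing time (a new reading comes with each control period).
- capture(name): name is "side" or "top" or "wrist"; returns the picture (400x640x3 uint8, red, green, blue); there is no depth.
- get_calibration(name): a dict with "fx", "fy", "cx", "cy" (pixels), "dist_coeffs" ([k1, k2, p1, p2, k3] as OpenCV has them; the pictures are not rectified), "R" (3x3) and "t" (3): a world point X has camera coordinates R X + t; the wrist camera has in their place "T_tool_cam" (4x4, takes a point from camera to tool coordinates, whose origin is the TCP and whose axes are the flange's). Camera axes: x right, y down, z forward; pixel columns grow to the right and rows downward; lengths in m; the calibration is good to about 2 mm. A picture is of the moment at which its call begins: read the wrist's pose just before it. get_calibration takes no time and is no camera call.
- job_done(): hands the job in, once; it reports no verdict.
The state is a dict: "time_s": time; "joint_pos": joint angles; "qvel": joint speeds; "effort": joint torques, N m; "eef_pos": TCP position; "eef_rot": TCP orientation; "force": force on the tool from outside, world axes, zero at the start; "ft_torque": the same for the moment, N m; "width": finger opening in m.
Only numpy, scipy, OpenCV 4.12 (cv2) and the standard library are available. Lean on these libraries where they do the work, as an engineer would, in place of code of your own. Each camera call takes 0.05 s, during which the arm holds its last target.

TASK

Lift the blue click wrench by the square block on its head, set its socket fully down over the brass hexagonal cap of the steel pressure cell, and swing the handle clockwise (seen from above) until the wrench clicks, that is, its handle gives. Stop at the click, before the handle reaches the end of its free play, then let go and leave the wrench standing seated on the cap with its handle sprung back. Do not press hard on the cap, and leave the other things on the bench alone.

Things in the scene. Friction and masses are not known exactly. Their poses are not given: they have to be found in the camera images.
- wrench: Click wrench, about 0.55 kg, standing on its socket. Origin: on the socket's axis, at its open lower rim; z up, x out along the handle. Steel hexagonal socket, 70 mm over its outer corners, 30 mm high, 47 mm across the inner flats, 30 mm deep. It fits the cap with the wrench's x along the x of cap_seat or turned from it by any multiple of 60 degrees. Centre of mass near the axis.
- wrench_boss (a point): Centre of the top of the blue square block to lift the wrench by: 28 x 28 mm, sides parallel to the wrench's x and y, from 38 to 76 mm above the wrench's origin, on the socket's axis. It stands on a dark disc 64 mm across whose top is 38 mm above the origin. Axes as the wrench's.
- wrench_grip (a point): Point on the axis of the handle's blue grip, 150 mm from the socket's axis and 29 mm above the wrench's origin: where to push or hold when turning. Axes as the wrench's. The handle is a straight level bar from 36 to 191 mm out: steel, 14 mm wide and 18 mm high, up to 101 mm, then the blue grip, 20 mm wide and high.
- click (a joint): Breakaway joint, rad: how far the handle is bent clockwise (from above) about the socket's axis, relative to the socket. 0 until the torque reaches 1.0 N m (6.7 N across the handle at wrench_grip); then it gives, the torque falling to 0.4 N m at 0.25. Beyond 0.12 it has clicked; beyond 0.30 it is driven too far; firm stop at 0.36. It springs back to 0 when released.
- cap_seat (a point): Centre of the upper face of the cap's flange, 61 mm above the bench, where the wrench's origin lies once seated; z up, x square to a flat; turns with the cap. Brass flange 68 mm across, 6 mm thick; on it a hexagon 44 mm across flats, 22 mm high, topped by a bevel 6 mm high that narrows it to 36 mm across flats. The socket has 1.5 mm play to each side and 0.13 rad either way in yaw.
- cap_mark (a point): Red dot on top of the hexagon at a corner, 23 mm from the cap's axis along +y of cap_seat, 22 mm above its flange; turns with the cap. The cap tightens clockwise (from above): it turns easily (about 0.15 N m) for an unknown 0.25 to 0.65 rad, then comes up solid; friction keeps it where it is left.
- petri: Clear shallow round dish, 90 mm across, 14 mm high; a bystander. Origin: centre of its underside.
- gasket: Copper ring, 44 mm across, 5 mm high; a bystander. Origin: centre of its underside.
- driver: Screwdriver with orange handle, 180 mm long, lying along its x; a bystander. Origin: centre of its underside (midway along it).
- jar: Amber jar, 60 mm across, 80 mm high; a bystander. Origin: centre of its underside.
- beaker: Clear beaker, 72 mm across, 60 mm high; a bystander. Origin: centre of its underside.
- reagent: White tub with red cap, 64 mm across, 60 mm high; a bystander. Origin: centre of its underside.
- tubs: Orange open tray with three bays, 90 x 130 mm, 35 mm high; a bystander. Origin: centre of its underside.
- cap: The brass cap of the pressure cell; axes as cap_seat. It sits on a steel cylinder 76 mm across, up to 55 mm high, on an aluminium plate 120 mm square and 12 mm thick, bolted to the bench; a small brass port juts from the cylinder. Origin: centre of the underside of the flange, on the axis, 55 mm above the bench.
Mind the look-alikes: they are no part of the job. Leave any brown or pink look-alike of the wrench alone.

How it is judged:
On the way, in this order (a step that is already met when the one before it is completed fails the run):
1. the socket is set fully down over the cap (z of wrench in the frame of cap_seat between -0.005 and 0.005 m and horizontal distance between wrench and cap_seat below 0.004 m and angle between wrench's own z axis and vertical below 0.08 rad), for 0.2 s.
2. with the socket seated, the handle is turned until the wrench clicks (handle bent more than 0.12 rad) (all of step 1 and value of joint click above 0.12 rad), for 0.05 s.
At the end, for the whole second after the job is handed in: The wrench stands released and at rest on the cap: its origin within 5 mm in height and 4 mm sideways of cap_seat, tilted less than 0.08 rad; its click joint is back under 0.06 rad; and the cap's red dot has moved more than 4 mm from its start (tightened) (all of step 1 and value of joint click below 0.06 rad and distance of cap_mark from where it was at the start of the episode above 0.004 m and linear speed of wrench below 0.02 m/s); the robot touches nothing.
It fails at once if the handle is driven on past the click to the end of its free play (click joint beyond 0.30 rad), over-tightening the cap (value of joint click above 0.3 rad).
It fails at once if the wrench loads the cap with more than 100 N, all contacts added up (pressing hard or over-tightening; about 50 N is normal at the click) (contact force between wrench and cap above 100 N).
It fails at once if another thing on the bench is moved by more than 20 mm (distance of any of petri, gasket, driver, jar, beaker, reagent, tubs from where it was at the start of the episode above 0.02 m).
It also fails if it takes over 72 s, if anything falls off the work surface, if the arm or the gripper's body presses on something with over 40 N, if the wrist force passes 120 N, or if a joint passes its speed limit or range.

## Working session

There is one attempt and no reset: what is moved stays moved. The work goes in short steps, Python scripts to look and compute and a tool call to move; the robot and the scene stay as the last step left them, time stands still between calls to the robot, and variables do not carry over. Pictures are saved under pics/ and viewed, and the job is handed in when it is done.

Besides the shell and the picture viewer there is one more tool, called as a command line: name --argument value ..., lists and objects as JSON in quotes. arm_command: Moves the arm, as the interface text tells. Its arguments: {"type":"object","properties":{"deltas":{"type":"array"},"newtons":{"type":"number"}},"required":["deltas"]}

```bash
ls; mkdir -p pics; python3 - <<'E'
from workcell import *
import cv2
print(sense()); print(tcp_to_grasp)
for n in("side","top","wrist"):
    c=get_calibration(n); print(n,c)
    cv2.imwrite(f"pics/{n}0.png",capture(n)[:,:,::-1])
E
```

```text
pics
{'time_s': 0.0, 'joint_pos': array([-1.20180863e+00,  1.16479318e-01,  1.44224396e+00, -9.46305254e-06,
        1.58400361e+00, -3.78064337e-02]), 'qvel': array([ 0.00043885,  0.00157914,  0.00101075,  0.00182029, -0.00080204,
        0.00024166]), 'effort': array([-5.95776859e-03, -7.21267390e+01, -6.22627759e+01,  7.74815376e-02,
        2.37063935e-02, -4.96049870e-05]), 'eef_pos': array([ 0.26698865, -0.61973659,  0.21792291]), 'eef_rot': array([[ 9.18394053e-01,  3.95666764e-01, -4.17910509e-04],
       [ 3.95666983e-01, -9.18393449e-01,  1.05447758e-03],
       [ 3.34154577e-05, -1.13377933e-03, -9.99999357e-01]]), 'force': array([ 0.69459816,  0.12866665, -0.57837327]), 'ft_torque': array([0.04875428, 0.01148525, 0.02132524]), 'width': 0.09334687566465105}
-0.0188
side {'fx': 493.52191856434877, 'fy': 493.52191856434877, 'cx': 330.8501419166876, 'cy': 196.68945825601506, 'dist_coeffs': array([-0.12124215,  0.        ,  0.        ,  0.        ,  0.        ]), 'R': array([[-0.86156057, -0.50729668,  0.01906491],
       [-0.34549179,  0.55841783, -0.75419159],
       [ 0.371
[... 328 characters left out ...]
4],
       [-0.99760994,  0.01972609, -0.06622148],
       [ 0.0664014 ,  0.00860928, -0.99775585]]), 't': array([0.00391264, 0.52619238, 1.26142551])}
wrist {'fx': 292.70946986656026, 'fy': 292.70946986656026, 'cx': 315.794039869033, 'cy': 196.99060643929394, 'dist_coeffs': array([0.00214598, 0.        , 0.        , 0.        , 0.        ]), 'T_tool_cam': array([[-9.54697780e-05, -9.69551413e-01, -2.44887828e-01,
         6.62790201e-02],
       [ 9.99999988e-01, -1.22579468e-04,  9.54613369e-05,
         4.45702213e-04],
       [-1.22572894e-04, -2.44887815e-01,  9.69551413e-01,
        -1.65187996e-01],
       [ 0.00000000e+00,  0.00000000e+00,  0.00000000e+00,
         1.00000000e+00]])}
```

View pics/top0.png

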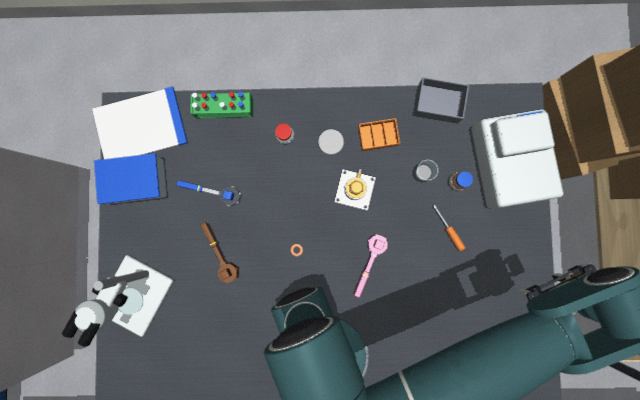

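View pics/side0.png

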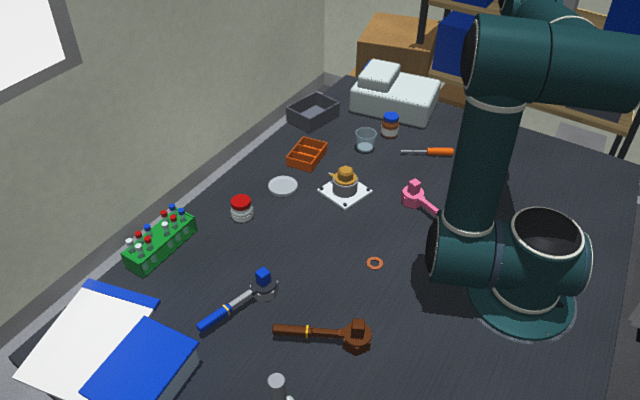

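Candidates in the top view: the blue wrench (head about (231,196)), the brown look-alike (228,272) and the pink look-alike (377,243). Other blue things are the books (128,178) and the jar lid (461,180). I choose the blue-boss, steel-shaft wrench at (231,196) and will check it in a crop.

```bash
cat > h.py <<'E'
import numpy as np, cv2
from workcell import *
def cam(n,st=None):
    c=get_calibration(n); K=np.array([[c['fx'],0,c['cx']],[0,c['fy'],c['cy']],[0,0,1]]); d=np.array(c['dist_coeffs'])
    if n=='wrist':
        T=np.array(c['T_tool_cam']); E=np.eye(4); E[:3,:3]=st['eef_rot']; E[:3,3]=st['eef_pos']; W=E@T
        R=W[:3,:3].T; t=-R@W[:3,3]
    else: R=np.array(c['R']); t=np.array(c['t'])
    return K,d,R,t
def ray(c,uv):
    K,d,R,t=c; p=cv2.undistortPoints(np.array(uv,float).reshape(-1,1,2),K,d).reshape(-1,2)
    D=np.c_[p,np.ones(len(p))]@R; return -R.T@t, D
def onz(c,uv,z):
    o,D=ray(c,uv); return o+D*((z-o[2])/D[:,2])[:,None]
def proj(c,X):
    K,d,R,t=c; return cv2.projectPoints(np.array(X,float).reshape(-1,1,3),cv2.Rodrigues(R)[0],t,K,d)[0].reshape(-1,2)
def tri(cs,uvs):
    A=np.zeros((3,3));b=np.zeros(3)
    for c,uv in zip(cs,uvs):
        o,D=ray(c,uv); u=D[0]/np.linalg.norm(D[0]); P=np.eye(3)-np.outer(u,u); A+=P;b+=P@o
    return np.linalg.solve(A,b)
E
python3 - <<'E'
from h import *
t=cv2.imread('pics/top0.png'); s=cv2.imread('pics/side0.png')
a=cv2.resize(t[165:225,165:265],None,fx=4,fy=4,interpolation=cv2.INTER_CUBIC)
b=cv2.resize(t[160:220,325:385],None,fx=4,fy=4,interpolation=cv2.INTER_CUBIC)
cc=cv2.resize(s[255:345,190:290],None,fx=4,fy=4,interpolation=cv2.INTER_CUBIC)
d=cv2.resize(s[155:215,310:380],None,fx=4,fy=4,interpolation=cv2.INTER_CUBIC)
o=np.zeros((600,800,3),np.uint8)
o[:240,:400]=a;o[:240,400:640]=b;o[240:600,:400]=cc[:360];o[240:480,400:680]=d
cv2.imwrite('pics/crop0.png',o)
for im,n,r in((t,'top',(165,265,165,225)),(s,'side',(190,290,255,345))):
    h=cv2.cvtColor(im,cv2.COLOR_BGR2HSV); m=cv2.inRange(h,(100,130,50),(125,255,255)); k=np.zeros_like(m); k[r[2]:r[3],r[0]:r[1]]=1; m=m*k
    _,_,st,ce=cv2.connectedComponentsWithStats(m)
    for q,e in zip(st[1:],ce[1:]):
        if q[4]>8: print(n,q,e)
c=cam('top')
print(onz(c,[(231,195),(188,184),(355,186)],0.07))
E
```

```text
top [177 180  21  11 125] [186.84  184.896]
top [199 186   4   6  15] [200.4        188.46666667]
top [223 190  11  10  85] [227.90588235 194.91764706]
side [255 266  16  21 246] [262.61382114 276.21544715]
side [225 303   8  10  31] [228.90322581 307.16129032]
side [196 306  32  27 371] [211.55525606 319.18059299]
side [190 337   9   8  52] [193.42307692 341.46153846]
[[ 0.55493284  0.30832133  0.07      ]
 [ 0.59509881  0.45368799  0.07      ]
 [ 0.57693074 -0.10916531  0.07      ]]
```

View pics/crop0.png

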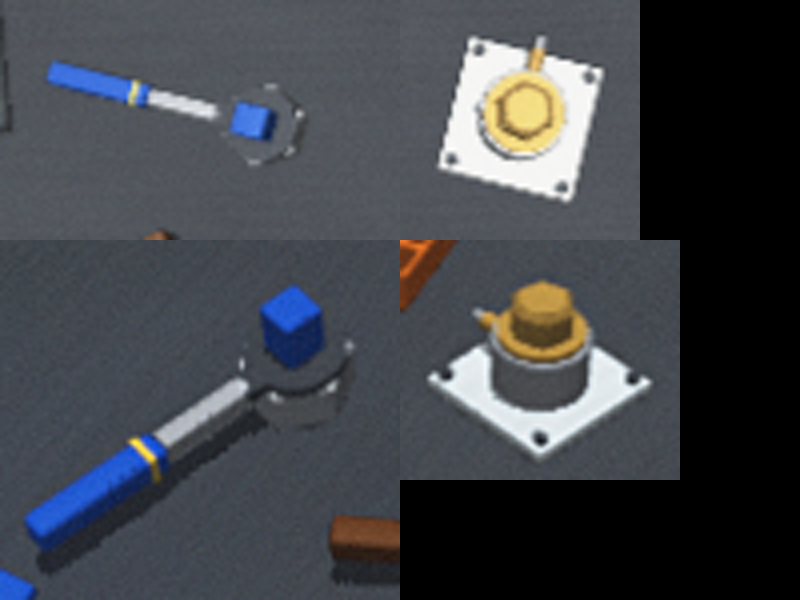

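The crop confirms it: steel shaft with blue grip and blue boss on a dark disc, boss top about (227,195). The cell with the brass cap is at (355,186). I'll look at the cap with the wrist camera on the way.

arm_command --deltas '[[1,[37,-27,0],[0,0,0]],[1,[37,-27,0],[0,0,0]],[1,[37,-27,0],[0,0,0]],[1,[37,-27,0],[0,0,0]],[1,[37,-27,0],[0,0,0]],[1,[37,-27,0],[0,0,0]],[1,[37,-27,0],[0,0,0]],[1,[37,-27,0],[0,0,0]],[1,[37,-27,0],[0,0,0]],[1,[37,-27,0],[0,0,0]],[1,[37,-27,0],[0,0,0]],[1,[37,-27,0],[0,0,0]],[1,[37,-27,0],[0,0,0]],[1,[0,0,0],[0,0,0]],[1,[0,0,0],[0,0,0]]]'

```text
time_s: 1.65
eef_pos: [0.57, -0.1065, 0.2182]
eef_rot: [[0.918, 0.397, -0.001], [0.397, -0.918, -0.0], [-0.001, -0.0, -1.0]]
force: [0.1, 0.0, 0.2]
width: 0.0934
```

```bash
python3 - <<'E'
from h import *
s=sense(); im=capture('wrist'); print(s['time_s'],s['eef_pos'],s['joint_pos'],s['force'])
import pickle; pickle.dump(s,open('s1.pkl','wb'))
cv2.imwrite('pics/w1.png',im[:,:,::-1])
E
```

```text
1.65 [ 0.57004211 -0.10652424  0.21824999] [-2.28628723e-01 -9.05185457e-02  1.65069992e+00 -1.87590579e-04
  1.58214918e+00  9.33439079e-01] [0.05580027 0.02239976 0.23268741]
```

View pics/w1.png

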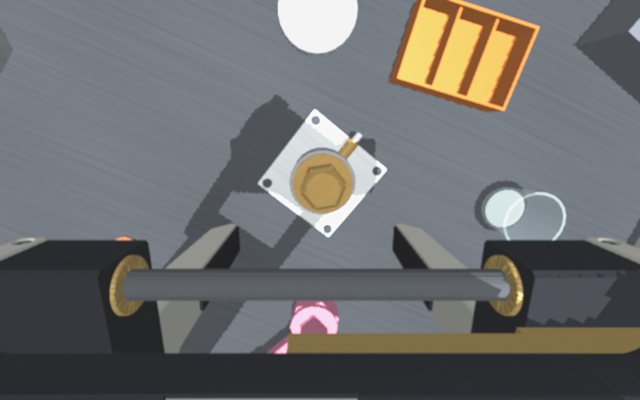

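```bash
python3 - <<'E'
from h import *
im=cv2.imread('pics/w1.png')
cv2.imwrite('pics/w1c.png',cv2.resize(im[140:225,275:375],None,fx=7,fy=7,interpolation=cv2.INTER_CUBIC))
E
```

```text
(no output)
```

View pics/w1c.png

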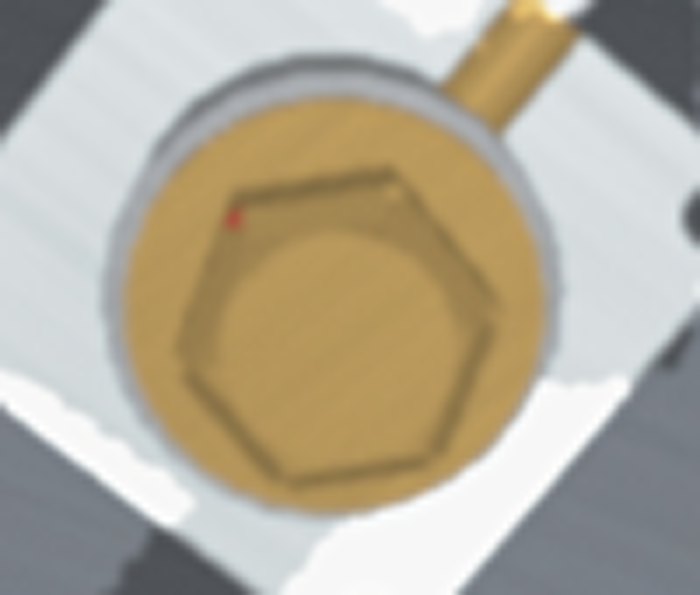

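```bash
cat > capm.py <<'E'
from h import *
def measure(cam,corn,red,circ):
    P=onz(cam,corn,.083)[:,:2]; c=P.mean(0); a=np.arctan2(*(P-c).T[::-1]); r=np.hypot(*(P-c).T)
    print('corners c',c,'r',r,'ang mod60',np.degrees(a)%60)
    R=onz(cam,[red],.083)[0,:2]; print('red',R,np.degrees(np.arctan2(*(R-c)[::-1])),np.hypot(*(R-c)))
    F=onz(cam,circ,.061)[:,:2]; A=np.c_[2*F,np.ones(len(F))]; q=np.linalg.lstsq(A,(F**2).sum(1),rcond=None)[0]
    print('flange',q[:2],np.sqrt(q[2]+(q[:2]**2).sum()))
E
python3 - <<'E'
from capm import *
import pickle
s=pickle.load(open('s1.pkl','rb')); c=cam('wrist',s)
f=lambda L:[(275+(u+.5)/7-.5,140+(v+.5)/7-.5) for u,v in L]
measure(c,f([(234,203),(392,170),(493,315),(435,462),(285,485),(182,358)]),f([(234,217)])[0],f([(340,97),(125,300),(545,300),(335,516),(190,157),(490,155),(200,460),(480,455)]))
# wrench from side+top
t=cam('top');sd=cam('side')
B=tri([t,sd],[(227,195),(190+292/4,255+(312-240)/4)]); print('boss top',B)
print(onz(t,[(227,195)],.076),onz(sd,[(263,255+72/4-.5)],.076), 'grip', onz(t,[(186.84,184.9)],.039),onz(t,[(165+133/4,165+93/4)],.039))
E
```

```text
corners c [ 0.57385343 -0.11324628] r [0.02499319 0.02590099 0.02352013 0.02501371 0.02487361 0.02356983] ang mod60 [1.16006679 5.51439758 0.47424454 0.4460728  5.1591911  2.47255983]
red [ 0.58399141 -0.09216855] 64.31335531568276 0.023389093321131305
flange [ 0.57330528 -0.11404549] 0.03394995737283495
boss top [0.55578813 0.32161059 0.07235808]
[[0.55464349 0.32014718 0.076     ]] [[0.55554274 0.32298881 0.076     ]] grip [[0.59594641 0.46963148 0.039     ]] [[0.5834992  0.42998692 0.039     ]]
```

Cap centre is about (0.5735,-0.1137). The red dot at crop (234,217), i.e. pixel (308,171), gives a cap_seat x yaw of about -27.5°, so seating yaw 92.5° suits. The wrench has its boss at (0.5555,0.3215) and yaw of about 74.6°. I'll move above it and turn the tool.

arm_command --deltas '[[1,[17.4,-44.3,0],[0,0,0]],[1,[17.4,-44.3,0],[0,0,0]],[1,[17.4,-44.3,0],[0,0,0]],[1,[17.4,-44.3,0],[0,0,0]],[1,[17.4,-44.3,0],[0,0,0]],[1,[17.4,-44.3,0],[0,0,0]],[1,[17.4,-44.3,0],[0,0,0]],[1,[17.4,-44.3,0],[0,0,0]],[1,[17.4,-44.3,0],[0,0,0]],[1,[0,0,10],[0,0,-8.5]],[1,[0,0,10],[0,0,-8.5]],[1,[0,0,10],[0,0,-8.5]],[1,[0,0,10],[0,0,-8.5]],[1,[0,0,10],[0,0,-8.5]],[1,[0,0,10],[0,0,-8.5]],[1,[0,0,0],[0,0,0]],[1,[0,0,0],[0,0,0]]]'

```text
time_s: 3.4
eef_pos: [0.5564, 0.3199, 0.159]
eef_rot: [[0.276, 0.961, 0.0], [0.961, -0.276, -0.0], [-0.0, 0.0, -1.0]]
force: [-0.0, 0.3, -0.0]
width: 0.0929
```

```bash
python3 - <<'E'
from h import *
s=sense(); im=capture('wrist'); print(s['time_s'],s['eef_pos'],s['joint_pos'],s['force'])
import pickle; pickle.dump(s,open('s2.pkl','wb'))
cv2.imwrite('pics/w2.png',im[:,:,::-1])
E
```

```text
3.4 [0.55638588 0.31985202 0.15898663] [ 4.82040320e-01  6.61274491e-02  1.59160578e+00 -9.50372731e-05
  1.48386100e+00  7.61884853e-01] [-0.04631698  0.30483823 -0.01178926]
```

View pics/w2.png

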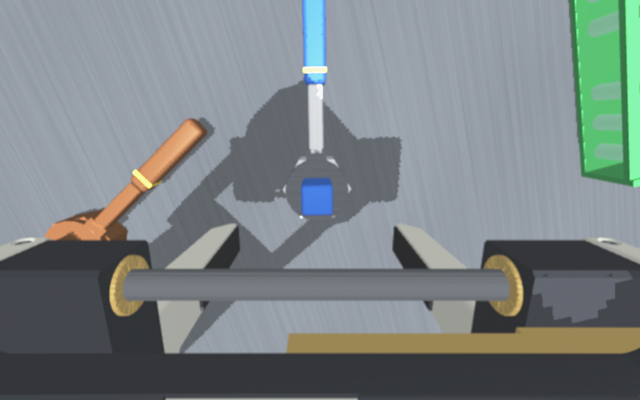

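```bash
python3 - <<'E'
from h import *
import pickle
s=pickle.load(open('s2.pkl','rb')); c=cam('wrist',s)
im=cv2.imread('pics/w2.png')
cv2.imwrite('pics/w2c.png',cv2.resize(im[140:230,270:370],None,fx=6,fy=6,interpolation=cv2.INTER_CUBIC))
h=cv2.cvtColor(im,cv2.COLOR_BGR2HSV); m=cv2.inRange(h,(95,130,60),(125,255,255)); m[:,:280]=0;m[:,350:]=0
g=np.argwhere(m[:65]>0); 
mid=[(g[g[:,0]==r][:,1].mean(),r) for r in range(2,62)]
P=onz(c,mid,.034)[:,:2]; l=cv2.fitLine(P.astype(np.float32),cv2.DIST_L2,0,.001,.001).ravel(); print('handle yaw',np.degrees(np.arctan2(l[1],l[0])),l, P[0],P[-1])
b=m.copy();b[:150]=0;b[240:]=0
ys,xs=np.nonzero(b);print(xs.min(),xs.max(),ys.min(),ys.max(),cv2.minAreaRect(np.c_[xs,ys].astype(np.float32)))
for r in range(174,222,3): print(r,im[r,317])
E
```

```text
handle yaw 76.420616 [0.23479225 0.9720456  0.59369594 0.46051157] [0.5994048  0.48325428] [0.58815883 0.43698627]
301 332 178 214 ((316.5, 196.0), (36.0, 31.0), 90.0)
174 [114 109 104]
177 [128 102  89]
180 [164  90  52]
183 [166  90  53]
186 [220 118  67]
189 [230 129  73]
192 [230 129  74]
195 [229 129  73]
198 [229 127  72]
201 [228 127  71]
204 [228 127  72]
207 [228 125  70]
210 [228 126  71]
213 [222 119  67]
216 [119 106 101]
219 [114 108 103]
```

View pics/w2c.png

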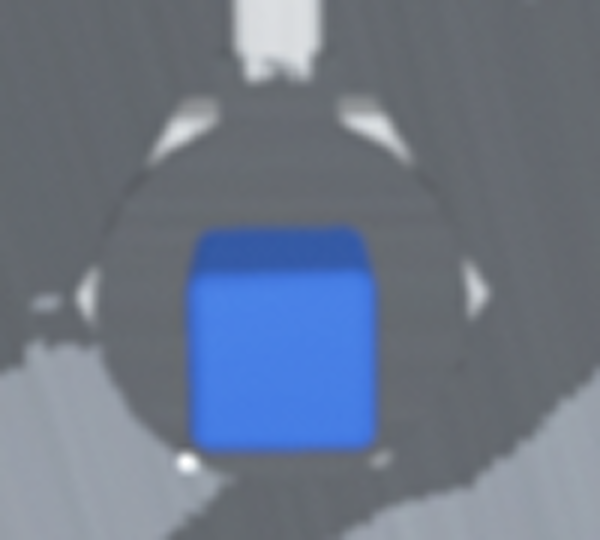

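```bash
python3 - <<'E'
from h import *
import pickle
s=pickle.load(open('s2.pkl','rb')); c=cam('wrist',s)
B=onz(c,[(316.5,199.7)],.076)[0]; print('boss',B, 'in tool',s['eef_rot'].T@(B-s['eef_pos']))
print('tool yaw',np.degrees(np.arctan2(s['eef_rot'][1,0],s['eef_rot'][0,0])))
im=cv2.imread('pics/w2.png')
# steel bar edges
h=cv2.cvtColor(im,cv2.COLOR_BGR2GRAY).astype(float)
L=[]
for r in range(90,145,3):
    x=np.arange(300,335); v=h[r,300:335]>185; L.append((x[v].mean(),r))
print(L[0],L[-1]); P=onz(c,L,.038)[:,:2]; l=cv2.fitLine(P.astype(np.float32),cv2.DIST_L2,0,.001,.001).ravel();print(np.degrees(np.arctan2(l[1],l[0])),P[0],P[-1])
m=cv2.inRange(cv2.cvtColor(im,cv2.COLOR_BGR2HSV),(95,130,60),(125,255,255))
for r in(3,20,40,60): q=np.nonzero(m[r,280:350])[0]+280; p=onz(c,[(q.mean(),r)],.039)[0]; print(r,q.min(),q.max(),p,np.degrees(np.arctan2(*(p-B)[1::-1])))
E
```

```text
boss [0.55670353 0.3210268  0.076     ] in tool [ 1.22259041e-03 -2.45096343e-05  8.29865437e-02]
tool yaw 73.96656201160582
(np.float64(315.5), 90) (np.float64(316.0), 144)
74.90475 [0.58200615 0.41228051] [0.56887997 0.36492012]
3 303 324 [0.59893809 0.48076083 0.039     ] 75.18960437103762
20 303 324 [0.59531709 0.46821094 0.039     ] 75.2998070305122
40 304 324 [0.59224269 0.45264886 0.039     ] 74.88993699555947
60 304 325 [0.58814694 0.43686565 0.039     ] 74.81349854432791
```

The boss top centre (316.5,199.7) is at (0.5567,0.3210), 1.2 mm from the tool axis, and the wrench yaw is about 75°. I'll descend and grip.

arm_command --deltas '[[1,[1.2,0,25],[0,0,-1]],[1,[0,0,30],[0,0,0]],[1,[0,0,30],[0,0,0]],[1,[0,0,20],[0,0,0]],[1,[0,0,9.5],[0,0,0]],[1,[0,0,0],[0,0,0]],[0,[0,0,0],[0,0,0]],[0,[0,0,0],[0,0,0]],[0,[0,0,0],[0,0,0]],[0,[0,0,0],[0,0,0]],[0,[0,0,0],[0,0,0]],[0,[0,0,0],[0,0,0]]]' --newtons 40

```text
time_s: 4.65
eef_pos: [0.5564, 0.3221, 0.0443]
eef_rot: [[0.254, 0.967, 0.0], [0.967, -0.254, 0.0], [0.0, 0.0, -1.0]]
force: [0.2, 0.0, -0.3]
width: 0.0494
```

arm_command --deltas '[[0,[0,0,0],[0,0,0]],[0,[0,0,0],[0,0,0]],[0,[0,0,0],[0,0,0]],[0,[0,0,0],[0,0,0]],[0,[0,0,0],[0,0,0]],[0,[0,0,0],[0,0,0]]]'

```text
time_s: 5.25
eef_pos: [0.5564, 0.322, 0.0442]
eef_rot: [[0.254, 0.967, 0.0], [0.967, -0.254, -0.0], [0.0, 0.0, -1.0]]
force: [2.0, -0.5, -0.1]
width: 0.0278
```

arm_command --deltas '[[0,[0,0,-20],[0,0,0]],[0,[0,0,-40],[0,0,0]],[0,[0,0,-45],[0,0,0]],[0,[0,0,-45],[0,0,0]],[0,[-20.6,6.3,0],[0,0,0]],[0,[-41.6,12.7,0],[0,0,0]],[0,[-41.6,12.7,0],[0,0,0]],[0,[-41.6,12.7,0],[0,0,0]],[0,[-41.6,12.7,0],[0,0,0]],[0,[-41.6,12.7,0],[0,0,0]],[0,[-41.6,12.7,0],[0,0,0]],[0,[-41.6,12.7,0],[0,0,0]],[0,[-41.6,12.7,0],[0,0,0]],[0,[-41.6,12.7,0],[0,0,0]],[0,[-21.1,6.4,0],[0,0,0]],[0,[0,0,0],[0,0,-5.8]],[0,[0,0,0],[0,0,-5.7]],[0,[0,0,0],[0,0,-5.7]],[0,[0,0,0],[0,0,0]],[0,[0,0,0],[0,0,0]]]'

```text
time_s: 7.25
eef_pos: [0.5734, -0.1125, 0.1936]
eef_rot: [[-0.041, 0.999, -0.001], [0.999, 0.041, 0.0], [0.0, -0.001, -1.0]]
force: [0.3, -0.3, -5.1]
width: 0.0275
```

```bash
python3 - <<'E'
from h import *
s=sense(); print(s['time_s'],s['eef_pos'],s['eef_rot'],s['joint_pos'],s['force'],s['width'])
import pickle; 
I=[capture(n) for n in('wrist','top','side')]
pickle.dump((s,I),open('s3.pkl','wb'))
w,t,sd=[i[:,:,::-1] for i in I]
o=np.zeros((600,800,3),np.uint8)
o[:250,:400]=cv2.resize(w,(400,250)); o[250:550,:400]=cv2.resize(sd[130:220,290:410],None,fx=400/120,fy=400/120,interpolation=cv2.INTER_CUBIC)
o[:400,400:]=cv2.resize(t[140:240,300:400],(400,400),interpolation=cv2.INTER_CUBIC)
cv2.imwrite('pics/h3.png',o)
E
```

```text
7.25 [ 0.57341815 -0.11253468  0.19360706] [[-4.08502973e-02  9.99164882e-01 -8.89640090e-04]
 [ 9.99165220e-01  4.08505820e-02  3.04193404e-04]
 [ 3.40281682e-04 -8.76471045e-04 -9.99999558e-01]] [-2.37485842e-01 -7.28812638e-02  1.67391423e+00  8.63960144e-05
  1.54149592e+00 -2.78350232e-01] [ 0.28420553 -0.28433523 -5.05861148] 0.027549944916997735
```

View pics/h3.png

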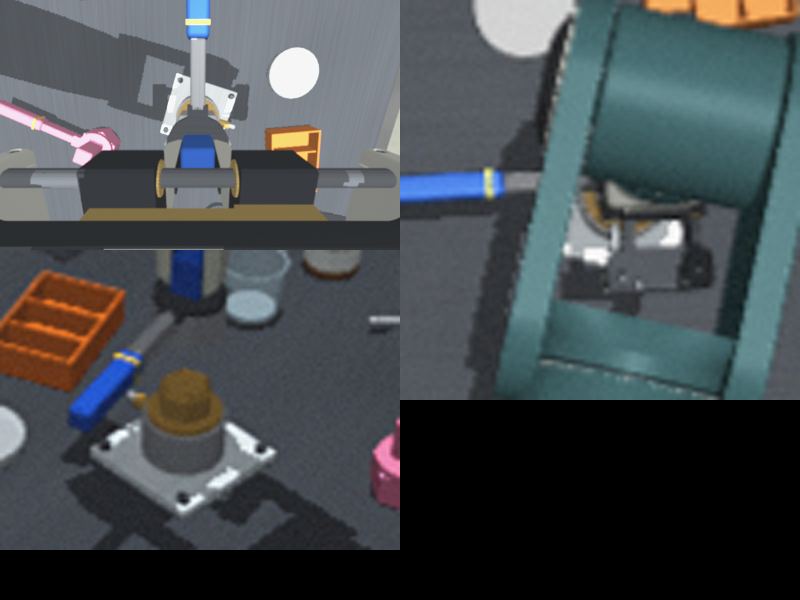

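```bash
python3 - <<'E'
from h import *
import pickle
s,I=pickle.load(open('s3.pkl','rb'))
im=I[2][:,:,::-1]
c=cam('side')
cx=np.array([.5735,-.1137])
a=np.radians(np.arange(0,360,5))
def ringp(z,r): return proj(c,[[cx[0]+r*np.cos(t),cx[1]+r*np.sin(t),z] for t in a])
S=8; x0,y0=310,145
v=cv2.resize(im[y0:y0+70,x0:x0+95],None,fx=S,fy=S,interpolation=cv2.INTER_CUBIC)
def dr(p,col):
    q=((p-[x0,y0]+.5)*S).astype(int); cv2.polylines(v,[q.reshape(-1,1,2)],True,col,1)
dr(ringp(.061,.034),(0,255,0))
h=[[cx[0]+.0254*np.cos(np.radians(2.5+60*k)),cx[1]+.0254*np.sin(np.radians(2.5+60*k)),.083] for k in range(6)]
dr(proj(c,h),(255,255,0)); dr(ringp(.012,.038),(255,0,255))
cv2.imwrite('pics/s3c.png',v)
E
```

```text
(no output)
```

View pics/s3c.png

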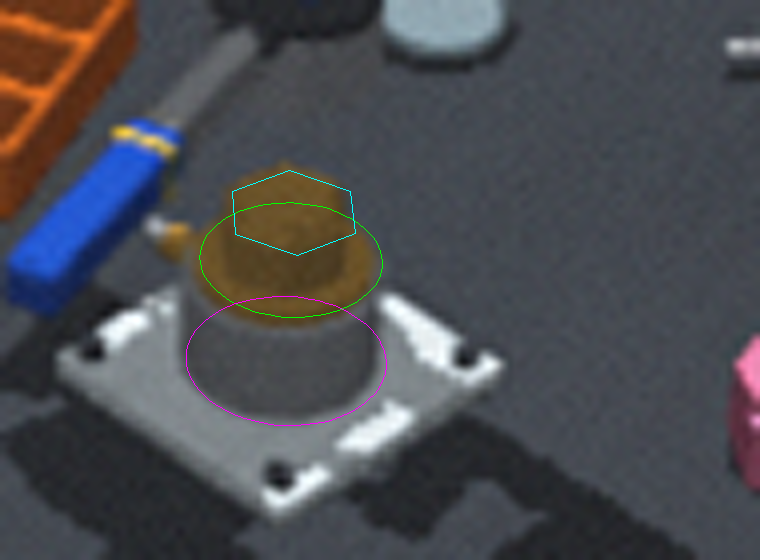

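Side-view overlay: the cap estimate agrees to about 1–1.5 mm, within calibration. I'll descend to just above the cap.

arm_command --deltas '[[0,[0,0,15],[0,0,0]],[0,[0,0,20],[0,0,0]],[0,[0,0,15],[0,0,0]],[0,[0,0,5],[0,0,0]],[0,[0,0,0],[0,0,0]],[0,[0,0,0],[0,0,0]]]'

```text
time_s: 8.0
eef_pos: [0.5739, -0.1127, 0.1398]
eef_rot: [[-0.044, 0.999, 0.001], [0.999, 0.044, -0.0], [-0.0, 0.001, -1.0]]
force: [-0.5, 0.8, -5.4]
width: 0.0274
```

```bash
python3 - <<'E'
from h import *
s=sense(); print(s['time_s'],s['eef_pos'],s['force'],s['ft_torque'],s['width'])
im=capture('side')[:,:,::-1]; cv2.imwrite('pics/side4.png',im)
x0,y0=310,140
cv2.imwrite('pics/s4c.png',cv2.resize(im[y0:y0+70,x0:x0+95],None,fx=8,fy=8,interpolation=cv2.INTER_CUBIC))
E
```

```text
8.0 [ 0.5739087  -0.11274198  0.13976972] [-0.47838075  0.79034458 -5.37816067] [-0.01742532 -0.18391834  0.03677177] 0.027423771177662527
```

View pics/s4c.png

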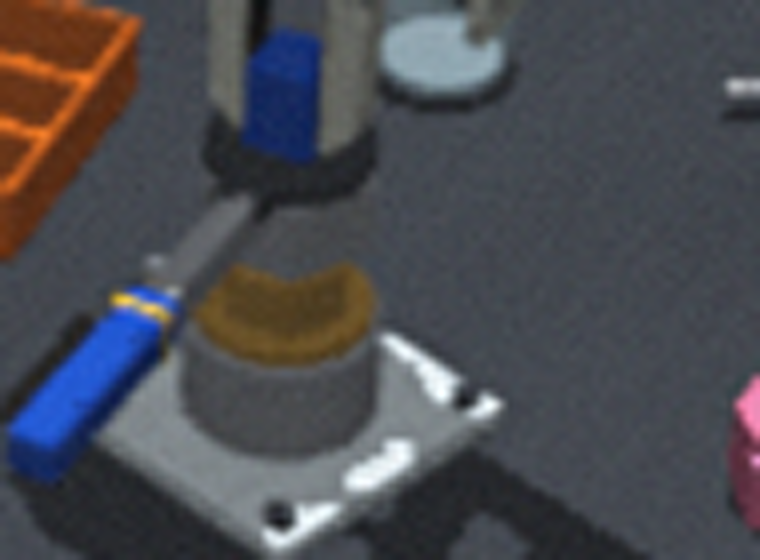

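The socket is over the cap: disc centre column ≈290, flange ≈286 in the 8x crop. I'll lower gently.

arm_command --deltas '[[0,[0,0,3],[0,0,0]],[0,[0,0,3],[0,0,0]],[0,[0,0,2],[0,0,0]],[0,[0,0,2],[0,0,0]],[0,[0,0,0],[0,0,0]]]'

```text
time_s: 8.55
eef_pos: [0.5735, -0.1127, 0.1288]
eef_rot: [[-0.044, 0.999, -0.0], [0.999, 0.044, 0.0], [0.0, -0.0, -1.0]]
force: [-0.6, 0.4, -5.2]
width: 0.0278
```

arm_command --deltas '[[0,[0,0,2],[0,0,0]],[0,[0,0,2],[0,0,0]],[0,[0,0,1],[0,0,0]],[0,[0,0,0],[0,0,0]]]'

```text
time_s: 8.95
eef_pos: [0.5736, -0.1127, 0.1239]
eef_rot: [[-0.044, 0.999, -0.0], [0.999, 0.044, 0.0], [0.0, -0.0, -1.0]]
force: [-0.3, -0.3, -5.2]
width: 0.0276
```

No contact, and it's already 3 mm past the hexagon's top edge. Continuing.

arm_command --deltas '[[0,[0,0,3],[0,0,0]],[0,[0,0,3],[0,0,0]],[0,[0,0,3],[0,0,0]],[0,[0,0,3],[0,0,0]],[0,[0,0,3],[0,0,0]],[0,[0,0,1],[0,0,0]],[0,[0,0,0],[0,0,0]]]'

```text
time_s: 9.65
eef_pos: [0.5736, -0.1127, 0.1079]
eef_rot: [[-0.044, 0.999, -0.0], [0.999, 0.044, 0.0], [0.0, -0.0, -1.0]]
force: [0.2, -0.3, -5.6]
width: 0.0277
```

arm_command --deltas '[[0,[0,0,1],[0,0,0]],[0,[0,0,1],[0,0,0]],[0,[0,0,0.5],[0,0,0]],[0,[0,0,0],[0,0,0]]]'

```text
time_s: 10.05
eef_pos: [0.5736, -0.1127, 0.1056]
eef_rot: [[-0.044, 0.999, -0.0], [0.999, 0.044, 0.0], [0.0, -0.0, -1.0]]
force: [0.1, 0.7, -5.4]
width: 0.028
```

arm_command --deltas '[[0,[0,0,0.4],[0,0,0]],[0,[0,0,0],[0,0,0]],[0.6,[0,0,0],[0,0,0]],[0.6,[0,0,0],[0,0,0]],[0.6,[0,0,0],[0,0,0]],[0.6,[0,0,0],[0,0,0]],[0.6,[0,0,0],[0,0,0]],[0.6,[0,0,-20],[0,0,0]],[0.6,[0,0,-30],[0,0,0]],[0.6,[0,0,-30],[0,0,0]],[0.6,[0,0,-20],[0,0,0]],[0.6,[0,0,0],[0,0,0]]]'

```text
time_s: 11.25
eef_pos: [0.5746, -0.1129, 0.2085]
eef_rot: [[-0.044, 0.999, 0.004], [0.999, 0.044, -0.001], [-0.001, 0.004, -1.0]]
force: [-0.6, 0.1, 0.1]
width: 0.0559
```

```bash
python3 - <<'E'
from h import *
import pickle
s=sense(); print(s['time_s'],s['eef_pos'],s['force'],s['width'],s['joint_pos'])
w=capture('wrist')[:,:,::-1];im=capture('side')[:,:,::-1]; pickle.dump((s,w,im),open('s5.pkl','wb'))
o=np.zeros((600,800,3),np.uint8)
o[:560,:320]=cv2.resize(im[150:240,305:385][:70,:],(320,280))[:0].shape and 0
v=cv2.resize(im[145:215,310:385],None,fx=5,fy=5,interpolation=cv2.INTER_CUBIC); o[:350,:375]=v
o[:265,376:]=cv2.resize(w,(424,265)); 
o[265+5:600,376:]=cv2.resize(w[60:260,220:473],(424,335),interpolation=cv2.INTER_CUBIC)[:330]
cv2.imwrite('pics/h5.png',o)
E
```

```text
11.25 [ 0.57455985 -0.1129185   0.20853026] [-0.56606201  0.08815359  0.07488108] 0.05594351760350229 [-2.37625533e-01 -7.87777534e-02  1.65536395e+00  1.11938570e-05
  1.56053023e+00 -2.81379410e-01]
```

View pics/h5.png

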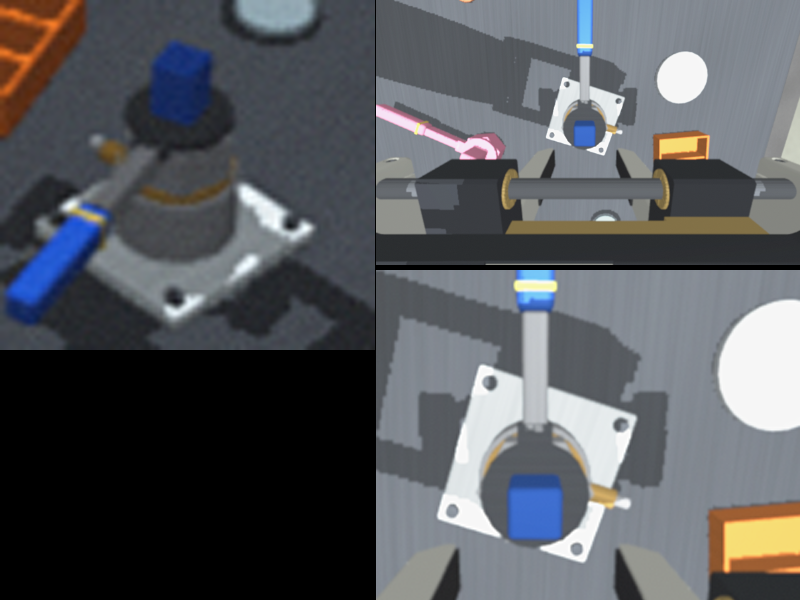

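Seated: the socket hides the hexagon and only a thin brass rim is visible at about (355,183) in the side view. I'll measure the wrench for the swing.

```bash
python3 - <<'E'
from h import *
import pickle
s,im,_=pickle.load(open('s5.pkl','rb')); im=np.ascontiguousarray(im); c=cam('wrist',s)
m=cv2.inRange(cv2.cvtColor(im,cv2.COLOR_BGR2HSV),(95,130,60),(125,255,255))
b=m.copy();b[:150]=0;b[240:]=0;b[:,:280]=0;b[:,370:]=0
ys,xs=np.nonzero(b);print(xs.min(),xs.max(),ys.min(),ys.max())
u=int(xs.mean())
print([(r,im[r,u,0]) for r in range(ys.min()-1,ys.max()+2)])
for r in(3,15,30,45):
    q=np.nonzero(m[r,280:350])[0]+280; p=onz(c,[(q.mean(),r)],.100)[0]; print(r,q.min(),q.max(),p)
vt=[r for r in range(ys.min(),ys.max()+1) if im[r,u,0]>im[ys.max()-8,u,0]-30]; print(vt[0],vt[-1])
B=onz(c,[((xs.min()+xs.max())/2,(vt[0]+vt[-1])/2)],.137)[0]; print('boss',B)
print(np.degrees(np.arctan2(*(p-B)[1::-1])))
E
```

```text
298 330 182 220
[(181, np.uint8(109)), (182, np.uint8(126)), (183, np.uint8(136)), (184, np.uint8(138)), (185, np.uint8(139)), (186, np.uint8(140)), (187, np.uint8(138)), (188, np.uint8(141)), (189, np.uint8(151)), (190, np.uint8(172)), (191, np.uint8(192)), (192, np.uint8(202)), (193, np.uint8(207)), (194, np.uint8(209)), (195, np.uint8(209)), (196, np.uint8(208)), (197, np.uint8(208)), (198, np.uint8(207)), (199, np.uint8(207)), (200, np.uint8(208)), (201, np.uint8(207)), (202, np.uint8(207)), (203, np.uint8(207)), (204, np.uint8(207)), (205, np.uint8(206)), (206, np.uint8(206)), (207, np.uint8(206)), (208, np.uint8(206)), (209, np.uint8(205)), (210, np.uint8(206)), (211, np.uint8(205)), (212, np.uint8(204)), (213, np.uint8(205)), (214, np.uint8(205)), (215, np.uint8(204)), (216, np.uint8(204)), (217, np.uint8(204)), (218, np.uint8(204)), (219, np.uint8(193)), (220, np.uint8(160)), (221, np.uint8(118))]
3 304 326 [0.56630456 0.04932985 0.1       ]
15 304 326 [0.56668302 0.04053092 0.1       ]
30 304 326 [0.56716593 0.02930379 0.1       ]
45 304 326 [0.56766011 0.01781487 0.1       ]
191 219
boss [ 0.57240395 -0.11320949  0.137     ]
92.07353203053701
```

arm_command --deltas '[[0.5,[30,-1,0],[0,0,0]],[0.5,[40,0,0],[0,0,0]],[0.5,[40,0,0],[0,0,0]],[0.5,[40,0,0],[0,0,0]],[0.5,[0,0,0],[0,0,0]],[0.5,[0,0,30],[0,0,0]],[0.5,[0,0,30],[0,0,0]],[0.5,[0,0,30],[0,0,0]],[0.5,[0,0,25],[0,0,0]],[0.5,[0,0,19],[0,0,0]],[0.5,[0,0,0],[0,0,0]],[0.5,[0,0,0],[0,0,0]]]'

```text
time_s: 12.55
eef_pos: [0.5658, 0.0368, 0.071]
eef_rot: [[-0.043, 0.999, -0.001], [0.999, 0.043, -0.0], [-0.0, -0.001, -1.0]]
force: [0.4, -0.8, -0.1]
width: 0.0464
```

```bash
python3 - <<'E'
from h import *
s=sense(); print(s['time_s'],s['eef_pos'],s['force'],s['width'],s['joint_pos'])
w=capture('wrist')[:,:,::-1];im=capture('side')[:,:,::-1]
o=np.zeros((600,800,3),np.uint8)
o[:450,:360]=cv2.resize(im[130:220,310:382],None,fx=5,fy=5,interpolation=cv2.INTER_CUBIC)
o[:270,368:]=cv2.resize(w,(432,270))
cv2.imwrite('pics/h6.png',o)
E
```

```text
12.55 [0.56582531 0.036751   0.07096243] [ 0.38076312 -0.81920349 -0.14392886] 0.046380928682518086 [ 1.99124119e-02 -3.80015017e-02  1.84388979e+00 -7.64729099e-05
  1.33691712e+00 -2.35670506e-02]
```

View pics/h6.png

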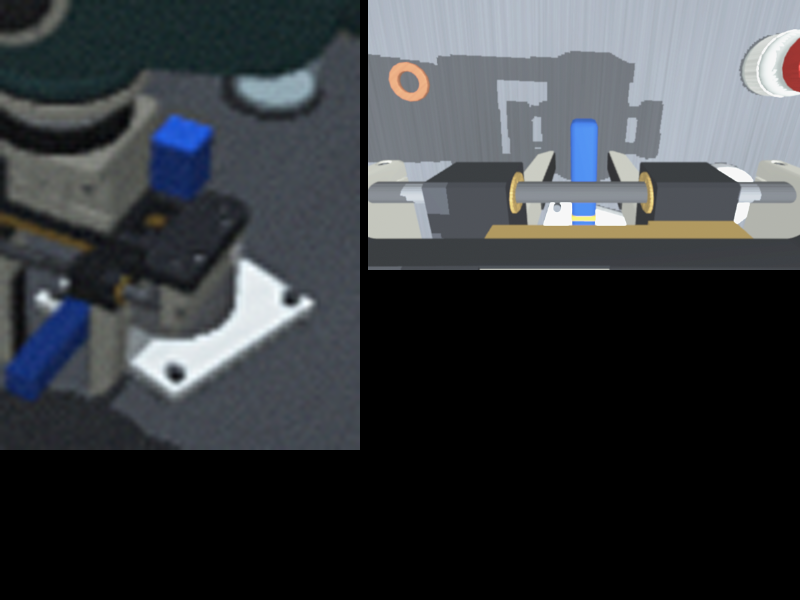

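The handle is centred between the open fingers. I'll swing clockwise about the cap axis at r = 150 mm, starting with the free gap.

arm_command --deltas '[[0.5,[-0.1,5.2,0],[0,0,2]],[0.5,[-0.1,5.2,0],[0,0,2]],[0.5,[-0.1,5.2,0],[0,0,2]],[0.5,[-0.1,5.2,0],[0,0,2]],[0.5,[-0.1,5.2,0],[0,0,2]],[0.5,[-0.1,5.2,0],[0,0,2]],[0.5,[-0.1,5.2,0],[0,0,2]],[0.5,[-0.1,5.2,0],[0,0,2]]]'

```text
time_s: 13.45
eef_pos: [0.6079, 0.033, 0.0725]
eef_rot: [[0.235, 0.972, 0.001], [0.972, -0.235, 0.0], [0.0, 0.001, -1.0]]
force: [-0.2, -0.4, 0.2]
width: 0.0465
```

```bash
cat > f.py <<'E'
from h import *
s=sense(); R=s['eef_rot']; C=np.array([.573,-.1135]); d=s['eef_pos'][:2]-C
print('t',s['time_s'],'pos',s['eef_pos'].round(4),'tool yaw',np.degrees(np.arctan2(R[1,0],R[0,0])).round(2),'polar',np.degrees(np.arctan2(d[1],d[0])).round(2),np.hypot(*d).round(4),'F tool',(R.T@s['force']).round(2),s['width'].round(4))
E
python3 f.py
```

```text
Traceback (most recent call last):
  File "f.py", line 3, in <module>
    print('t',s['time_s'],'pos',s['eef_pos'].round(4),'tool yaw',np.degrees(np.arctan2(R[1,0],R[0,0])).round(2),'polar',np.degrees(np.arctan2(d[1],d[0])).round(2),np.hypot(*d).round(4),'F tool',(R.T@s['force']).round(2),s['width'].round(4))
                                                                                                                                                                                                                            ^^^^^^^^^^^^^^^^
AttributeError: 'float' object has no attribute 'round'
```

arm_command --deltas '[[0.5,[-0.1,5.2,0],[0,0,2]],[0.5,[-0.1,5.2,0],[0,0,2]],[0.5,[-0.1,5.2,0],[0,0,2]],[0.5,[0,0,0],[0,0,0]]]'

```text
time_s: 13.85
eef_pos: [0.6231, 0.0285, 0.0723]
eef_rot: [[0.334, 0.942, 0.001], [0.942, -0.334, 0.0], [0.001, 0.001, -1.0]]
force: [0.3, -0.2, -0.1]
width: 0.0464
```

```bash
sed -i "s/s\['width'\].round(4)/s['width']/" f.py; python3 f.py; python3 - <<'E'
from h import *
w=capture('wrist')[:,:,::-1];im=capture('side')[:,:,::-1]
o=np.zeros((600,800,3),np.uint8)
o[:450,:400]=cv2.resize(im[130:220,300:380],None,fx=5,fy=5,interpolation=cv2.INTER_CUBIC)
o[:250,400:]=cv2.resize(w,(400,250))
cv2.imwrite('pics/h7.png',o)
E
```

```text
t 13.85 pos [0.6231 0.0285 0.0723] tool yaw 70.47 polar 70.58 0.1505 F tool [-0.06  0.36  0.14] 0.04638768002405507
```

View pics/h7.png

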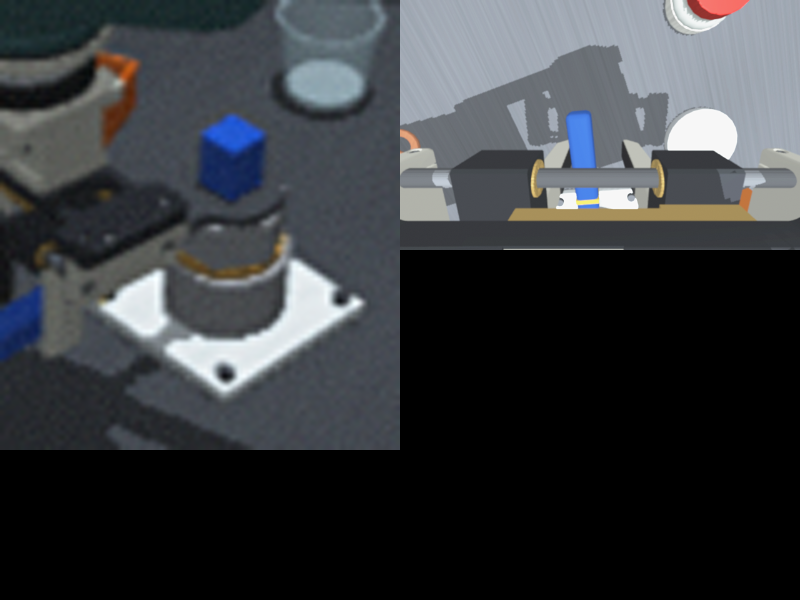

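arm_command --deltas '[[0.5,[-0.1,3.9,0],[0,0,1.5]],[0.5,[-0.1,3.9,0],[0,0,1.5]],[0.5,[0,0,0],[0,0,0]]]'

```text
time_s: 14.25
eef_pos: [0.63, 0.0256, 0.0714]
eef_rot: [[0.384, 0.923, 0.0], [0.923, -0.384, -0.0], [0.0, 0.0, -1.0]]
force: [-0.0, -0.3, 0.2]
width: 0.0465
```

```bash
python3 f.py
```

```text
t 14.25 pos [0.63   0.0256 0.0714] tool yaw 67.42 polar 67.72 0.1503 F tool [-0.28  0.08 -0.16] 0.0465218374768665
```

arm_command --deltas '[[0.5,[-0.1,3.9,0],[0,0,1.5]],[0.5,[-0.1,3.9,0],[0,0,1.5]],[0.5,[0,0,0],[0,0,0]]]'

```text
time_s: 14.55
eef_pos: [0.637, 0.0223, 0.0712]
eef_rot: [[0.432, 0.902, 0.0], [0.902, -0.432, -0.0], [-0.0, 0.0, -1.0]]
force: [0.1, 0.1, 0.5]
width: 0.0464
```

```bash
python3 f.py
```

```text
t 14.55 pos [0.637  0.0223 0.0712] tool yaw 64.42 polar 64.75 0.1501 F tool [ 0.18  0.08 -0.51] 0.0463620065358288
```

arm_command --deltas '[[0.5,[-0.1,3.9,0],[0,0,1.5]],[0.5,[-0.1,3.9,0],[0,0,1.5]]]'

```text
time_s: 14.75
eef_pos: [0.6438, 0.0188, 0.0712]
eef_rot: [[0.479, 0.878, -0.0], [0.878, -0.479, 0.0], [0.0, -0.0, -1.0]]
force: [-0.7, 1.3, 0.2]
width: 0.0465
```

```bash
python3 f.py
```

```text
t 14.75 pos [0.6438 0.0188 0.0712] tool yaw 61.39 polar 61.86 0.15 F tool [ 0.77 -1.27 -0.2 ] 0.04649570511183717
```

arm_command --deltas '[[0.5,[-0.1,3.9,0],[0,0,1.5]],[0.5,[0,2.6,0],[0,0,1]]]'

```text
time_s: 14.95
eef_pos: [0.6495, 0.0154, 0.0712]
eef_rot: [[0.517, 0.856, -0.0], [0.856, -0.517, 0.0], [0.0, -0.0, -1.0]]
force: [-1.1, 0.6, 0.1]
width: 0.0467
```

```bash
python3 f.py
```

```text
t 14.95 pos [0.6495 0.0154 0.0712] tool yaw 58.89 polar 59.32 0.1499 F tool [-0.03 -1.21 -0.06] 0.04668817520664896
```

arm_command --deltas '[[0.5,[-0.1,3.9,0],[0,0,1.5]],[0.5,[0,2.6,0],[0,0,1]]]'

```text
time_s: 15.15
eef_pos: [0.655, 0.0119, 0.0712]
eef_rot: [[0.553, 0.833, 0.0], [0.833, -0.553, 0.0], [0.0, -0.0, -1.0]]
force: [-0.4, 1.0, 1.0]
width: 0.0467
```

```bash
python3 f.py
```

```text
t 15.15 pos [0.655  0.0119 0.0712] tool yaw 56.39 polar 56.84 0.1498 F tool [ 0.62 -0.83 -1.  ] 0.046670079620701625
```

arm_command --deltas '[[0.5,[-0.1,3.9,0],[0,0,1.5]],[0.5,[0,2.6,0],[0,0,1]]]'

```text
time_s: 15.35
eef_pos: [0.6603, 0.0082, 0.0712]
eef_rot: [[0.589, 0.808, 0.0], [0.808, -0.589, 0.0], [0.0, 0.0, -1.0]]
force: [-1.8, 1.1, -1.1]
width: 0.0466
```

```bash
python3 f.py
```

```text
t 15.35 pos [0.6603 0.0082 0.0712] tool yaw 53.89 polar 54.35 0.1497 F tool [-0.18 -2.13  1.12] 0.046559204707987294
```

arm_command --deltas '[[0.5,[0,2.6,0],[0,0,1]]]'

```text
time_s: 15.45
eef_pos: [0.662, 0.0069, 0.0712]
eef_rot: [[0.603, 0.798, -0.001], [0.798, -0.603, 0.0], [-0.0, -0.001, -1.0]]
force: [-4.8, 3.3, 0.5]
width: 0.0463
```

```bash
python3 f.py
```

```text
t 15.45 pos [0.662  0.0069 0.0712] tool yaw 52.93 polar 53.52 0.1497 F tool [-0.31 -5.81 -0.52] 0.04630260771662243
```

Force jumped to 5.8 N: the cap is solid at a tool yaw of about 53°. I'll go on in small steps to the click, targeting about 0.19 rad of bend.

arm_command --deltas '[[0.5,[0,2.6,0],[0,0,1]],[0.5,[0,2.6,0],[0,0,1]]]'

```text
time_s: 15.65
eef_pos: [0.6659, 0.0039, 0.071]
eef_rot: [[0.63, 0.776, -0.001], [0.776, -0.63, 0.001], [-0.0, -0.001, -1.0]]
force: [-4.5, 4.9, 0.2]
width: 0.0465
```

```bash
python3 f.py
```

```text
t 15.65 pos [0.6659 0.0039 0.071 ] tool yaw 50.94 polar 51.66 0.1497 F tool [ 0.95 -6.55 -0.2 ] 0.0465374488118699
```

arm_command --deltas '[[0.5,[0,2.6,0],[0,0,1]],[0.5,[0,2.6,0],[0,0,1]]]'

```text
time_s: 15.85
eef_pos: [0.6699, 0.0006, 0.0711]
eef_rot: [[0.657, 0.754, -0.001], [0.754, -0.657, 0.001], [-0.0, -0.001, -1.0]]
force: [-4.9, 2.6, 1.6]
width: 0.0469
```

```bash
python3 f.py
```

```text
t 15.85 pos [6.699e-01 6.000e-04 7.110e-02] tool yaw 48.94 polar 49.66 0.1497 F tool [-1.25 -5.46 -1.6 ] 0.04690517647470925
```

Force is falling (5.5 N, about 0.07 rad bend). Continuing.

arm_command --deltas '[[0.5,[0,2.6,0],[0,0,1]],[0.5,[0,2.6,0],[0,0,1]],[0.5,[0,2.6,0],[0,0,1]]]'

```text
time_s: 16.15
eef_pos: [0.6758, -0.0047, 0.0711]
eef_rot: [[0.695, 0.719, -0.001], [0.719, -0.695, 0.0], [-0.0, -0.001, -1.0]]
force: [-4.3, 3.3, 0.9]
width: 0.0462
```

```bash
python3 f.py
```

```text
t 16.15 pos [ 0.6758 -0.0047  0.0711] tool yaw 45.94 polar 46.63 0.1497 F tool [-0.62 -5.33 -0.85] 0.04616429991983425
```

arm_command --deltas '[[0.5,[0,2.6,0],[0,0,1]],[0.5,[0,2.6,0],[0,0,1]],[0.5,[0,0,0],[0,0,0]]]'

```text
time_s: 16.45
eef_pos: [0.6799, -0.0086, 0.0712]
eef_rot: [[0.72, 0.694, 0.0], [0.694, -0.72, 0.0], [0.0, -0.0, -1.0]]
force: [-2.3, 3.6, 0.3]
width: 0.0467
```

```bash
python3 f.py; python3 - <<'E'
from h import *
w=capture('wrist')[:,:,::-1];im=capture('side')[:,:,::-1];cv2.imwrite('pics/w8.png',w);cv2.imwrite('pics/side8.png',im)
t=capture('top')[:,:,::-1];cv2.imwrite('pics/top8.png',t)
o=np.zeros((600,800,3),np.uint8)
o[:480,:400]=cv2.resize(im[130:226,300:380],None,fx=5,fy=5,interpolation=cv2.INTER_CUBIC)
o[:250,400:]=cv2.resize(w,(400,250)); o[250:,400:]=cv2.resize(t[130:230,290:404],(400,350),interpolation=cv2.INTER_CUBIC)
cv2.imwrite('pics/h8.png',o)
E
python3 f.py
```

```text
t 16.45 pos [ 0.6799 -0.0086  0.0712] tool yaw 43.95 polar 44.45 0.1498 F tool [ 0.84 -4.22 -0.28] 0.04666235577948888
t 16.6 pos [ 0.6797 -0.0084  0.0712] tool yaw 44.02 polar 44.56 0.1498 F tool [ 0.22 -4.52 -0.01] 0.04681822904126289
```

View pics/h8.png

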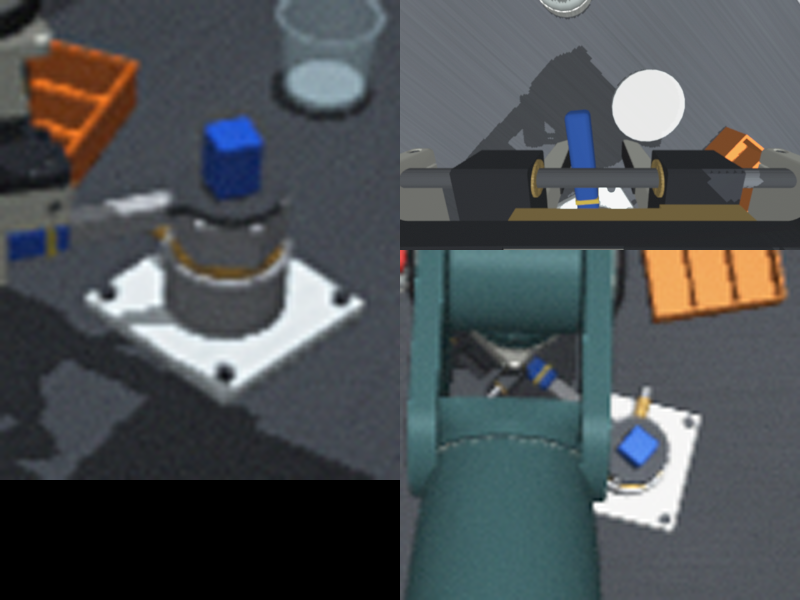

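Force has fallen to 4.4 N, about 0.15 rad bend, and the angle travelled agrees (8.8°). I'll go a touch further for margin, then back off.

arm_command --deltas '[[0.5,[0,2.6,0],[0,0,1]],[0.5,[0,2.1,0],[0,0,0.8]],[0.5,[0,0,0],[0,0,0]],[0.5,[0,0,0],[0,0,0]]]'

```text
time_s: 17.0
eef_pos: [0.683, -0.0119, 0.0712]
eef_rot: [[0.741, 0.672, 0.0], [0.672, -0.741, 0.0], [0.0, -0.0, -1.0]]
force: [-1.6, 3.2, 0.4]
width: 0.0465
```

```bash
python3 f.py; python3 - <<'E'
from h import *
s=sense();c=cam('wrist',s)
w=np.ascontiguousarray(capture('wrist')[:,:,::-1]); t=np.ascontiguousarray(capture('top')[:,:,::-1])
m=cv2.inRange(cv2.cvtColor(w,cv2.COLOR_BGR2HSV),(95,130,40),(125,255,255))
P=[]
for r in range(190,255,5):
    q=np.nonzero(m[r,240:340])[0]+240
    if len(q)>10: P.append((q.mean(),r))
X=onz(c,P,.1); print(X[[0,-1],:2]); print('handle polar',np.degrees(np.arctan2(X[:,1]+.1135,X[:,0]-.573)).round(1)); l=cv2.fitLine(X[:,:2].astype(np.float32),cv2.DIST_L2,0,.001,.001).ravel();print('line yaw',np.degrees(np.arctan2(l[1],l[0])))
h=cv2.cvtColor(t,cv2.COLOR_BGR2HSV);m=cv2.inRange(h,(100,130,100),(125,255,255));m[:,:345]=0;m[:,380:]=0;m[:170]=0;m[205:]=0
ct=max(cv2.findContours(m,0,1)[0],key=cv2.contourArea); box=cv2.boxPoints(cv2.minAreaRect(ct)); B=onz(cam('top'),box,.137)[:,:2]; e=B[1]-B[0]; print('boss yaw mod90',np.degrees(np.arctan2(e[1],e[0]))%90,np.linalg.norm(e),np.linalg.norm(B[2]-B[1]))
E
```

```text
t 17.0 pos [ 0.683  -0.0119  0.0712] tool yaw 42.21 polar 42.72 0.1498 F tool [ 0.97 -3.42 -0.44] 0.046470356775260076
[[6.98762647e-01 2.31166377e-02]
 [6.77616309e-01 3.11406456e-04]]
handle polar [47.4 47.3 47.3 47.3 47.4 47.3 47.3 47.2 47.3 47.3 47.4 47.3 47.4]
line yaw 47.365086
boss yaw mod90 43.905966945016225 0.027078575588322645 0.0269452418104137
```

The click is reached: force 3.4 N, about 0.2 rad bend by force and about 10.6° (0.185 rad) by angle. I'll ease back slowly so the handle springs back and stays centred in the jaws.

arm_command --deltas '[[0.5,[0,-2.6,0],[0,0,-1]],[0.5,[0,-2.6,0],[0,0,-1]],[0.5,[0,-2.6,0],[0,0,-1]],[0.5,[0,-2.6,0],[0,0,-1]],[0.5,[0,-2.6,0],[0,0,-1]],[0.5,[0,-2.6,0],[0,0,-1]],[0.5,[0,-2.6,0],[0,0,-1]],[0.5,[0,-2.6,0],[0,0,-1]],[0.5,[0,-2.6,0],[0,0,-1]],[0.5,[0,-2.6,0],[0,0,-1]],[0.5,[0,-2.6,0],[0,0,-1]],[0.5,[0,-2.6,0],[0,0,-1]],[0.5,[0,-2.6,0],[0,0,-1]],[0.5,[0,-2.6,0],[0,0,-1]],[0.5,[0,0,0],[0,0,0]]]'

```text
time_s: 18.6
eef_pos: [0.6556, 0.0122, 0.0714]
eef_rot: [[0.555, 0.832, 0.0], [0.832, -0.555, -0.0], [0.0, 0.0, -1.0]]
force: [0.9, 0.4, 0.3]
width: 0.0465
```

```bash
python3 f.py; python3 - <<'E'
from h import *
s=sense();c=cam('wrist',s)
w=np.ascontiguousarray(capture('wrist')[:,:,::-1]); cv2.imwrite('pics/w9.png',w)
m=cv2.inRange(cv2.cvtColor(w,cv2.COLOR_BGR2HSV),(95,130,40),(125,255,255))
P=[]
for r in range(190,255,5):
    q=np.nonzero(m[r,240:380])[0]+240
    if len(q)>10: P.append((q.mean(),r))
X=onz(c,P,.1); print('handle polar',np.degrees(np.arctan2(X[:,1]+.1135,X[:,0]-.573)).round(1)); 
E
```

```text
t 18.6 pos [0.6556 0.0122 0.0714] tool yaw 56.27 polar 56.69 0.1505 F tool [ 0.85  0.49 -0.28] 0.04646894001456149
handle polar [58.7 58.6 58.6 58.6 58.7 58.6 58.7 58.6 58.6 58.6 58.6 58.6 58.6]
```

View pics/w9.png

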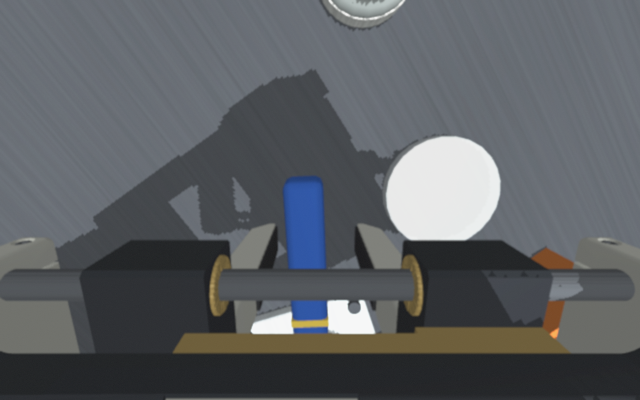

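The handle sprang back from 47.4° to 58.6°, so the click reached about 0.196 rad. The handle is free between the fingers (column about 305, fingers at about 250 and 375). I'll centre and retreat upward.

arm_command --deltas '[[0.5,[-0.1,-5.2,0],[0,0,-2]],[0.5,[0,0,0],[0,0,0]],[0.5,[0,0,-15],[0,0,0]],[0.5,[0,0,-30],[0,0,0]],[0.5,[0,0,-40],[0,0,0]],[0.5,[0,0,-50],[0,0,0]],[0.5,[-30,0,-40],[0,0,0]],[0.5,[-40,0,0],[0,0,0]],[0.5,[-40,0,0],[0,0,0]],[0.5,[-30,0,0],[0,0,0]],[0.5,[0,0,0],[0,0,0]],[0.5,[0,0,0],[0,0,0]]]'

```text
time_s: 19.85
eef_pos: [0.5776, -0.1045, 0.2475]
eef_rot: [[0.528, 0.849, 0.001], [0.849, -0.528, -0.0], [0.001, 0.001, -1.0]]
force: [-0.7, 0.2, -0.4]
width: 0.0467
```

```bash
python3 f.py; python3 - <<'E'
from h import *
import pickle
s=sense();w=np.ascontiguousarray(capture('wrist')[:,:,::-1]); im=capture('side')[:,:,::-1]; pickle.dump((s,w,im),open('s10.pkl','wb'))
o=np.zeros((600,800,3),np.uint8)
o[:480,:400]=cv2.resize(im[130:226,300:380],None,fx=5,fy=5,interpolation=cv2.INTER_CUBIC)
o[:250,400:]=cv2.resize(w,(400,250)); o[250:570,400:]=cv2.resize(w[100:260,215:415],(400,320),interpolation=cv2.INTER_CUBIC)
cv2.imwrite('pics/h10.png',o)
E
```

```text
t 19.85 pos [ 0.5776 -0.1045  0.2475] tool yaw 58.1 polar 62.9 0.0101 F tool [-0.25 -0.72  0.36] 0.04669409130846286
```

View pics/h10.png

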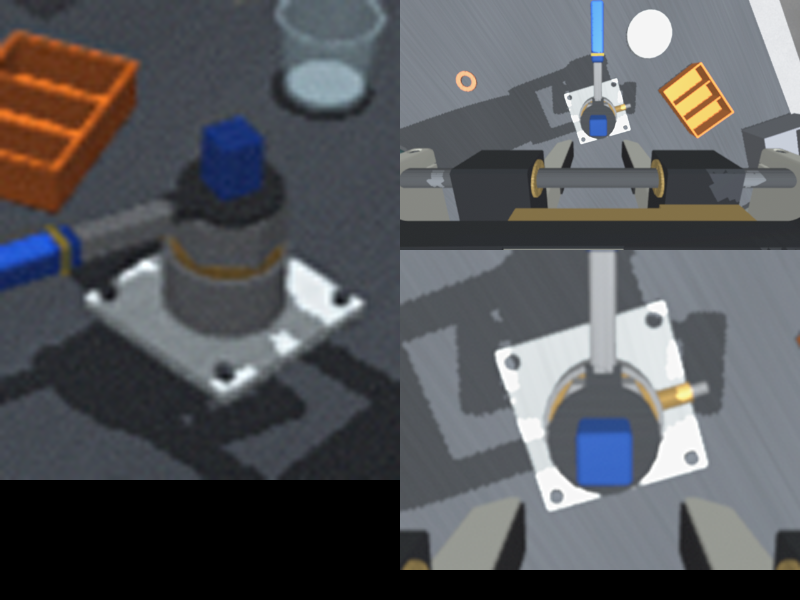

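The wrench stands upright and seated: only a thin flange rim shows at about (346,183) in the side view, the handle is in line with the boss, and the gripper is well clear. The bystanders in view are where they were. I'm handing in.

```bash
python3 - <<'E'
from workcell import *
print(job_done())
E
```

```text
the job is handed in; nothing more can be done
None
```

The job is done and handed in at about 20 s of the 72 s allowed; no verdict was reported.

**What I did:** I lifted the blue wrench by its boss and set the socket down over the cap without feeling any contact. I then pushed the handle clockwise with the open jaws around it. The cap turned freely at about 1–2 N until the wrench handle had swung about 33°, then came up solid.

**The click:** The resistance peaked at about 6.6 N and fell to 3.4 N, and I stopped there. When I eased off, the handle sprang back from 47.4° to 58.6°, so it had bent about 0.196 rad. That is past the 0.12 click and short of the 0.30 limit.

**Last checks:**
- The side and wrist pictures show the wrench upright and seated, with the handle in line with the block.
- The gripper is clear of everything, and the bystanders in view looked undisturbed.
- The red dot is hidden under the socket, so I inferred its movement from the swing: the cap turned at least about 18°, or 7 mm at the dot.

**What disagreed:**
- The side camera put the cap about 1–1.5 mm from where the wrist camera did, which is within the calibration error.
- A rough top-view reading of the block's angle during the click (44°) did not match either expected value (about 59° or 47°). I set it aside because the block was only a few pixels across.

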